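Show the red sprocket to the bench camera

ROBOT

A 6-joint arm with a two-finger parallel gripper is mounted at the origin on the work surface. World frame = base frame: x ahead of the robot, y to its left, z up, the work surface at z = 0. Lengths are in m, angles in rad, forces in N, time in s.
With the tool pointing down it reaches from about 0.425 to 0.95 m from the base axis. Payload 3.5 kg.
Tool frame: the origin (TCP) lies midway between the tips of the shut fingers; the grasp point (between the pads) lies 19 mm behind it (ctrl.pinch_z is the distance from the TCP to the grasp point, in m); z points along the fingers, y is the line along which they close (so a half turn about z gives the same grasp; the last joint's range is limited). The gripper opens to 85 mm and grips with 20 to 120 N. Pads are 22 mm wide; open, the fingers measure 114 mm over their backs; the gripper's body (76 mm by 85 mm) begins 54 mm behind the grasp point. The pads swing forward as they close: fully open they stand 13 mm farther back than shut.
Start: joints at [-1.25, 0.286, 1.577, -0, 1.279, -0.15], TCP at [0.306, -0.602, 0.231] pointing down, gripper open.
Joint ranges: [-2.77, 2.77], [-0.9, 2.22], [0.21, 2.48], [-1.53, 4.67], [0.24, 2.81], [-2.84, 2.84]. Speed limits (rad/s): [2.79, 2.79, 3.14, 3.14, 3.14, 3.14].

INTERFACE

Orientations are given as a unit quaternion [x, y, z, w].
In Python, from plant import get_state, viewer, sign_off, ctrl gives the robot as it stands. The module is installed in compiled form; this text tells all that it offers.
- The arm moves only by the shell command python3 -m handwheel 'ROWS' [FORCE]. ROWS is JSON, a list that holds one entry, the list of rows, each a list of 5 numbers: the finger opening in m, from 0 to 0.0854, then the shift along the tool's x, y, z in m, then the turn about the tool's z in degrees. In form: [[[claw, x, y, z, spin], ...]]. A call has 1 to 12 rows; each row shifts and turns the commanded pose from where the row before left it, along the tool's axes as they then stand; what a row does not reach is not made up. A row lasts 1/12 s, in which the tool goes at most 41.7 mm and 7.16 degrees, less where a joint would pass 70% of its speed; a pose out of reach is approached as far as the arm can. A call is refused whole if a number of a shift passes 0.0417 or a number of a turn 7.16, either way. A call with a gripper value outside its range is refused whole. The fingers move at their own pace and stop on an object; FORCE is the grip in N (left out, the last holds). Time passes only in rows, so rows that do not move let the fingers close. It gives the time, the measured TCP pose, the force, the opening and the grip force at its end, in the units of the state.
- get_state(): the state, without advancing time (a new reading comes with each control period).
- viewer.read_camera(name): name is "scene" or "top" or "wrist"; returns the picture (384x512x3 uint8, blue, green, red); there is no depth.
- viewer.camera_params(name): a dict with "fov_y" (degrees; the focal length in pixels is half the picture's height over the tangent of half this angle, whatever the lens; pixels are square), "cx", "cy" (the principal point, pixels), "xyz" and "attitude" of the camera in the world; the wrist camera has in their place "hand_eye" (4x4, takes a point from camera to tool coordinates, whose origin is the TCP and whose axes are the flange's). Camera axes: x right, y up, looking along -z (the intrinsics and any distortion apply to the point x, -y, -z); pixel columns grow to the right and rows downward; lengths in m; the calibration is good to about 2 mm. A picture is of the moment at which its call begins: read the wrist's pose just before it. camera_params takes no time and is no camera call.
- sign_off(): hands the job in; it is judged then, once.
Trained networks look in the newest picture that a camera, given by its name, has taken for a name from the list of things; names that differ only in an ending like _2 or _b are one class to them, and where a whole thing is asked for, a point or a joint stands for the part that bears it (a point fixed in the world has none). Each returns a list of dicts, best first, with "confidence" (0 to 1); they miss things now and then, are a little off and sometimes report something else, mostly with a low value. They report only what shows in the picture. A call takes as long as a camera call.
- viewer.look_for(camera, name): "extent" ([left, top, width, height] as shares, 0 to 1, of the picture: columns of its width, rows of its height, round what is visible of it).
- viewer.outline_of(camera, name): "mask" (384x512 bool, what is visible of it) and "extent" ([left, top, width, height] as shares, 0 to 1, of the picture: columns of its width, rows of its height, round what is visible of it).
- viewer.pinpoint(camera, name): "xy" ([column, row] as shares, 0 to 1, of the picture: columns of its width, rows of its height: a listed point, or the origin of a listed thing).
The state is a dict: "time": time; "qpos": joint angles; "dq": joint speeds; "joint_efforts": joint torques, N m; "eef_pos": TCP position; "tcp_rot": TCP orientation; "contact_force": force on the tool from outside, world axes, zero at the start; "wrist_torque": the same for the moment, N m; "opening": opening from 0.0 (shut) to 1.0 (fully open); "finger_force": force on a finger pad.
Only numpy, scipy, OpenCV 4.12 (cv2) and the standard library are available. Lean on these libraries where they do the work, as an engineer would, in place of code of your own. Each camera call takes 0.05 s, during which the arm holds its last target. There are 200 camera calls.

TASK

Pull the half-open drawer of the tool chest all the way out, then lift the red sprocket out of its rack and hold it up to the ring-light camera: the sprocket's centre straight in front of the lens, 15 cm from the glass, with a flat face square to the lens (the camera looks somewhat downwards, so the sprocket has to lean back to face it). Finish while still holding it there, steady, with nothing but the gripper carrying it. Leave the drawer out, the other two sprockets in the rack, the bell, tin and wrench in the drawer and the bolt cups where they stand, and do not knock the camera.

Things in the scene. Friction and masses are not known exactly. Their poses are not given: they have to be found in the camera images.
- chest: Grey steel tool chest, 310 deep x 430 wide x 168 mm high, standing on the bench with its front to the robot. Fixed. Origin on the bench under the middle of the body's front edge; x points into the chest (away from the drawer's opening direction), y to its left seen from the robot, z up. The roof covers everything from the front edge back.
- drawer (a joint): How far the chest's only drawer is out, in m: 0.22 is fully out at its stop; it starts half open, at 0.11. Slides straight along the chest's -x; needs about 2.5 N plus a little more with speed, and stays where it is left. Front panel 420 wide, 16 thick, its top 150 mm above the bench; side and back walls reach 92 mm above the bench.
- drawer_handle (a point): Middle of the drawer's aluminium bar handle: a level round bar 12 mm thick and 160 mm long, parallel to the drawer front (the chest's y), its centre line 40 mm in front of the panel and 128 mm above the bench; posts join it to the panel 68 mm either side of the middle. Axes as the chest's. Moves with the drawer.
- drawer_floor (a point): Point on the drawer's floor, 32 mm above the bench, on the drawer's centre line. Axes as the chest's; moves with the drawer. A plywood rack holds three sprockets on edge, axles along the chest's y, centres at x = 0 and y = -125, -45, +35 mm from here, in slots 10 mm wide; slot floor 8 mm, cheek tops 43 mm above the drawer floor. Low chocks stop rolling: lift straight up.
- sprocket_red: Red 25-tooth bicycle sprocket, the part to show, on edge in any of the three slots. 105 mm across the teeth (3 mm thick); body 92 mm across, 7 mm thick; about 110 g. Origin at the disc's centre; y is the axle, square to its two alike faces; z up as it stands. In the rack its centre is 92 mm and its top 145 mm above the bench, clear of the chest's roof only when the drawer is out.
- sprocket_silver: Bare aluminium sprocket of the same size in another slot, 80 or 160 mm from the red one. Origin and axes as for the red one. To be left in its slot.
- sprocket_black: Black sprocket of the same size in the third slot. Origin and axes as for the red one. To be left in its slot.
- camera_head: Bench camera: black barrel with a white ring light, 84 mm across, round a dark lens, on a post. Fixed. Origin at the centre of the lens glass; x points out of the lens along its line of sight, 25 degrees below level; y is level, z completes the frame, upward. The lens is 290 mm above the bench, on the robot's left, and looks roughly to the robot's right; the post is 75 mm behind it.
- camera_stand: Foot and post of that camera; origin on the bench under the post, which is about 310 mm high and 15 mm thick; the camera looks along its -y seen from above. Fixed.
- bell: Black bike bell, 52 mm across and 45 mm high, in the drawer's left compartment. Origin under its middle. Stays in the drawer.
- patch_tin: Blue patch tin, 80 x 52 x 24 mm, in the drawer's left compartment. Origin under its middle. Stays in the drawer.
- wrench: Chrome socket wrench, 206 mm long, lying along the inside of the drawer's front panel. Origin under the middle of its handle. Stays in the drawer.
- cup_a: White ceramic cup of spare bolts, 76 mm across and 78 mm high, loose on the bench. Origin under its middle. Leave alone.
- cup_b: The other white ceramic cup of spare bolts, the same size. Leave alone.

How it is judged:
By the outcome, as a careful person would: the job done as asked, in the order asked, and still so for the second after the job is handed in, while the arm keeps its last pose, push and grip.
It also fails if it takes over 56 s, if anything falls off the work surface, if the arm or the gripper's body presses on something with over 40 N, if the wrist force passes 120 N, or if a joint passes its speed limit or range.

## Working session

There is one attempt and no reset: what is moved stays moved. The work goes in short steps, Python scripts to look and compute and a shell command to move; the robot and the scene stay as the last step left them, time stands still between calls to the robot, and variables do not carry over. Pictures are saved under pics/ and viewed, at most 10 in all, crops included, and the job is handed in when it is done.

```bash
mkdir -p pics; cat > h.py <<'E'
import numpy as np, cv2
from scipy.spatial.transform import Rotation as R
from plant import get_state, viewer, sign_off, ctrl
def K(p): 
    f=192/np.tan(np.radians(p["fov_y"])/2); return np.array([[f,0,p["cx"]],[0,f,p["cy"]],[0,0,1]])
def ray(cam,uv):  # uv pixels -> origin, dir in world
    p=viewer.camera_params(cam)
    d=np.array(p.get("distortion",np.zeros(5)),float)
    x,y=cv2.undistortPoints(np.array([[uv]],float),K(p),d)[0,0]
    v=np.array([x,-y,-1.])
    if cam=="wrist":
        s=get_state(); T=np.array(p["hand_eye"]); Rw=R.from_quat(s["tcp_rot"])
        return Rw.apply(T[:3,3])+s["eef_pos"], Rw.apply(T[:3,:3]@v)
    A=np.array(p["attitude"]); Rm=A if A.shape==(3,3) else R.from_quat(A).as_matrix()
    return np.array(p["xyz"]),Rm@v
def atz(cam,uv,z):
    o,d=ray(cam,uv); return o+d*(z-o[2])/d[2]
def tri(rs):
    A=0;b=0
    for o,d in rs:
        d=d/np.linalg.norm(d);M=np.eye(3)-np.outer(d,d);A=A+M;b=b+M@o
    return np.linalg.solve(A,b)
E
python3 - <<'E'
from h import *
np.set_printoptions(precision=4,suppress=True)
print(get_state(), ctrl.pinch_z)
for c in ("scene","top","wrist"):
    print(c,viewer.camera_params(c))
im=[viewer.read_camera(c) for c in ("scene","top")]
cv2.imwrite("pics/s0.png",cv2.resize(im[0],(800,600)));cv2.imwrite("pics/t0.png",cv2.resize(im[1],(800,600)))
for n in "drawer_handle drawer_floor sprocket_red sprocket_silver sprocket_black camera_head camera_stand chest cup_a bell".split():
    for c in ("scene","top"):
        print(n,c,[(np.array(r["xy"])*[512,384],round(r["confidence"],2)) for r in viewer.pinpoint(c,n)[:3]])
E
```

```text
{'time': 0.0, 'qpos': array([-1.25  ,  0.2872,  1.5782,  0.    ,  1.2786, -0.15  ]), 'dq': array([-0.0009, -0.0008, -0.0002,  0.0015,  0.0004, -0.0006]), 'joint_efforts': array([  0.0003, -40.5979, -29.2627,  -0.0002,   0.0058,   0.    ]), 'eef_pos': array([ 0.306 , -0.6009,  0.2299]), 'tcp_rot': array([ 0.9724,  0.2332, -0.0001, -0.0012]), 'contact_force': array([ 0.4861, -0.6579, -1.2488]), 'wrist_torque': array([ 0.0582, -0.0211, -0.0366]), 'finger_force': 0.0, 'opening': 1.0036874950551962} 0.0187
scene {'fov_y': 57.41121317313118, 'cx': 252.54593119729134, 'cy': 196.6521360661469, 'xyz': array([ 0.6933, -0.4558,  0.9406]), 'attitude': array([0.3138, 0.0134, 0.0612, 0.9474])}
top {'fov_y': 48.916579927928815, 'cx': 251.5129245037532, 'cy': 189.54121894003654, 'xyz': array([0.4046, 0.1185, 1.1994]), 'attitude': array([-0.0717,  0.0756,  0.7351, -0.6699])}
wrist {'fov_y': 70.32234853004998, 'cx': 253.04292487132815, 'cy': 193.66011226014717, 'hand_eye': array([[-0.0015,  0.9496,  0.3133,  0.0813],
       [ 1.    ,  0.0015,  0.0004, -0.0006],
       [-0.0001,  0.3133, -0.9496, -0.14
[... 694 characters left out ...]
)]
camera_head scene [(array([240.384 ,  99.4176]), 0.82)]
camera_head top [(array([133.6832, 216.8064]), 0.93)]
camera_stand scene [(array([240.4864, 151.4112]), 0.72), (array([270.08  , 236.6976]), 0.35)]
camera_stand top [(array([136.2944, 234.8928]), 0.75)]
chest scene [(array([247.296 , 280.2048]), 0.33), (array([269.9776, 187.0848]), 0.24)]
chest top [(array([324.4032, 152.6016]), 0.23)]
cup_a scene [(array([269.312 , 188.5824]), 0.79), (array([274.3808, 162.0096]), 0.61)]
cup_a top [(array([192.3072, 190.6944]), 0.8), (array([150.5792, 191.3088]), 0.73), (array([309.8112, 217.1904]), 0.31)]
bell scene [(array([290.6112, 235.5072]), 0.44)]
bell top [(array([252.3136, 154.9824]), 0.66)]
```

View pics/s0.png

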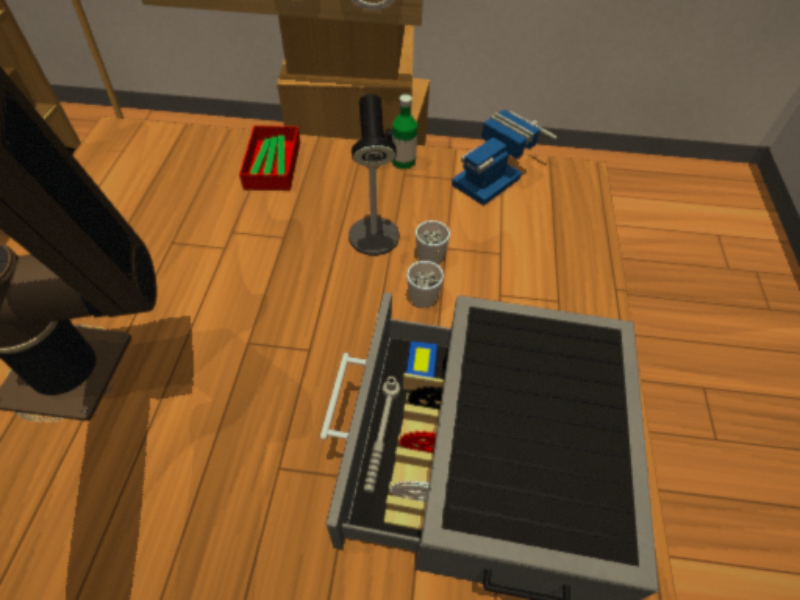

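View pics/t0.png

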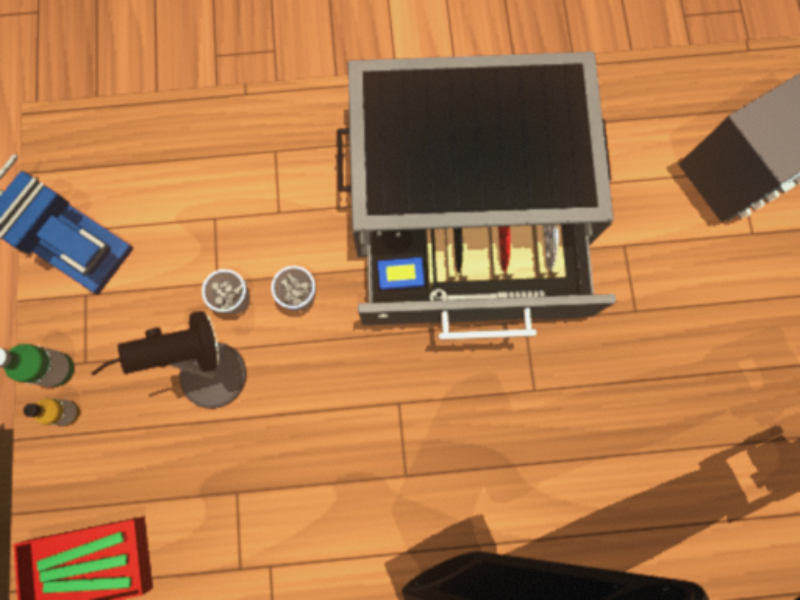

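```bash
python3 - <<'E'
from h import *
np.set_printoptions(precision=4,suppress=True)
P={"drawer_handle":((210.8,253.2),(310.9,213.3)),"drawer_floor":((278.9,278.7),(299.8,160.1)),"red":((273.5,288.3),(321.6,153.7)),"silver":((272.3,312.6),(353.6,154.5)),"black":((283,260.7),(292.5,156.4)),
"cam":((240.4,99.4),(133.7,216.8)),"stand":((240.5,151.4),(136.3,234.9)),"bell":((290.6,235.5),(252.3,155))}
for n,(a,b) in P.items(): print(n,tri([ray("scene",a),ray("top",b)]))
for n,z in (("drawer_handle",.128),("drawer_floor",.032),("red",.092),("silver",.092),("black",.092),("cam",.29),("stand",0),("bell",.035)):
    print(n,atz("scene",P[n][0],z),atz("top",P[n][1],z))
for u in ((192.3,190.7),(150.6,191.3)): print("cup",atz("top",u,0.0))
print(R.from_quat(get_state()["tcp_rot"]).as_matrix())
E
```

```text
drawer_handle [ 0.5497 -0.0465  0.1267]
drawer_floor [ 0.7285 -0.0474  0.0167]
red [ 0.7187 -0.1018  0.0818]
silver [ 0.7108 -0.178   0.1091]
black [ 0.7299 -0.0196  0.0708]
cam [0.5616 0.3653 0.2925]
stand [0.5528 0.4349 0.0072]
bell [0.7523 0.0887 0.0297]
drawer_handle [ 0.5447 -0.0499  0.128 ] [ 0.5549 -0.0437  0.128 ]
drawer_floor [ 0.7279 -0.0542  0.032 ] [ 0.7243 -0.0452  0.032 ]
red [ 0.7141 -0.1082  0.092 ] [ 0.7203 -0.0981  0.092 ]
silver [ 0.7167 -0.1698  0.092 ] [ 0.7099 -0.1846  0.092 ]
black [ 0.7324 -0.0286  0.092 ] [ 0.7201 -0.0182  0.092 ]
cam [0.5626 0.3697 0.29  ] [0.5603 0.3653 0.29  ]
stand [0.5484 0.4396 0.    ] [0.5573 0.4384 0.    ]
bell [0.7514 0.0853 0.035 ] [0.7513 0.0891 0.035 ]
cup [0.6706 0.2717 0.    ]
cup [0.6801 0.3925 0.    ]
[[ 0.8912  0.4536 -0.    ]
 [ 0.4536 -0.8912  0.    ]
 [-0.     -0.     -1.    ]]
```

Scene (800×600): handle around (340,395), the sprockets right to left are silver, red, black, with red in the middle at (418,440), and the camera lens is at (372,155), cups beside it. In the top view the red sprocket is at (505,250) and the lens at (210,340).

The moves only spin about the tool's z, so I need to know how the arm behaves at its reach limit, since that decides how to lean the sprocket.

```bash
python3 -m handwheel '[[[0.0854,0,-0.04,0,0],[0.0854,0,-0.04,0,0],[0.0854,0,-0.04,0,0],[0.0854,0,-0.04,0,0],[0.0854,0,-0.04,0,0],[0.0854,0,-0.04,0,0],[0.0854,0,-0.04,0,0],[0.0854,0,-0.04,0,0]]]'; python3 - <<'E'
from h import *
np.set_printoptions(precision=4,suppress=True)
s=get_state();print(s["time"],s["qpos"],s["eef_pos"]);print(R.from_quat(s["tcp_rot"]).as_matrix())
s=800/512
for a in ((350,62),(596,55),(610,222),(352,222)): print("roof",atz("top",(a[0]/s,a[1]/s),.168))
for a in ((440,337),(535,334)): print("handle",atz("top",(a[0]/s,a[1]/s),.128))
E
```

```text
time: 1.77
eef_pos: [0.1604, -0.3146, 0.231]
tcp_rot: [0.972, 0.233, -0.0, -0.0]
contact_force: [-0.4, -0.5, 1.9]
opening: 1.0
finger_force: 0.0
1.7667 [-1.3889 -0.5071  2.3018 -0.0001  1.347  -0.2894] [ 0.1604 -0.3146  0.231 ]
[[ 0.891   0.4541 -0.0002]
 [ 0.4541 -0.891   0.0001]
 [-0.0001 -0.0002 -1.    ]]
roof [1.0415 0.1386 0.168 ]
roof [ 1.0145 -0.2863  0.168 ]
roof [ 0.7129 -0.262   0.168 ]
roof [0.7524 0.1581 0.168 ]
handle [0.5557 0.0317 0.128 ]
handle [ 0.5462 -0.1238  0.128 ]
```

```bash
python3 -m handwheel '[[[0.0854,0,-0.04,0,0],[0.0854,0,-0.04,0,0],[0.0854,0,-0.04,0,0]]]'; python3 - <<'E'
from h import *
np.set_printoptions(precision=4,suppress=True)
s=get_state();print(s["time"],s["qpos"],s["eef_pos"]);print(R.from_quat(s["tcp_rot"]).as_matrix())
E
```

```text
time: 2.02
eef_pos: [0.1112, -0.2173, 0.2377]
tcp_rot: [0.972, 0.234, -0.001, -0.007]
contact_force: [-21.1, 56.5, 46.6]
opening: 0.999
finger_force: 0.0
2.0167 [-1.5195 -0.8969  2.4837 -0.0041  1.5677 -0.4215] [ 0.1112 -0.2173  0.2377]
[[ 0.8903  0.4554 -0.0048]
 [ 0.4554 -0.8902  0.0126]
 [ 0.0015 -0.0134 -0.9999]]
```

```bash
python3 -m handwheel '[[[0.0854,0,0.02,0,0],[0.0854,0,0.02,0,0],[0.0854,0,0.0,0,0]]]'; python3 - <<'E'
from h import *
np.set_printoptions(precision=4,suppress=True)
s=get_state();print(s["time"],s["qpos"],s["eef_pos"],s["contact_force"]);print(R.from_quat(s["tcp_rot"]).as_matrix())
E
```

```text
time: 2.27
eef_pos: [0.1302, -0.2564, 0.2372]
tcp_rot: [0.972, 0.233, -0.001, -0.003]
contact_force: [0.2, 0.6, -0.0]
opening: 1.006
finger_force: 0.0
2.2667 [-1.4573 -0.7309  2.4122 -0.0021  1.4664 -0.357 ] [ 0.1302 -0.2564  0.2372] [ 0.1828  0.6212 -0.0114]
[[ 0.8912  0.4535 -0.0028]
 [ 0.4535 -0.8912  0.0059]
 [ 0.0002 -0.0065 -1.    ]]
```

At the limit the pose gives way and the tilt it picks up persists, so the tool can be tilted that way. Next I spin to align with the handle bar.

```bash
python3 -m handwheel '[[[0.034,0,0.03,0,-6.5],[0.034,0,0.03,0,-6.5],[0.034,0,0.03,0,-6.5],[0.034,0,0.03,0,-6.5],[0.034,0,0.03,0,-6.5],[0.034,0,0.03,0,-6.5],[0.034,0,0.03,0,-6.5],[0.034,0,0.03,0,-6.5],[0.034,0,0.03,0,-6.5]]]'; cat > go.py <<'E'
# print tool state and tool-frame shift to a world target: go.py x y z [yaw_deg of tool y]
from h import *; import sys
np.set_printoptions(precision=4,suppress=True)
s=get_state();M=R.from_quat(s["tcp_rot"]).as_matrix();t=np.array(sys.argv[1:4],float)
y=np.degrees(np.arctan2(M[1,1],M[0,1]))
print("t",round(s["time"],2),"q",s["qpos"],"pos",s["eef_pos"],"F",s["contact_force"],"open",s["opening"],s["finger_force"]);print("ytool",M[:,1],"yaw",y,"ztool",M[:,2]);print("shift",M.T@(t-s["eef_pos"]),"spin",-(float(sys.argv[4])-y) if len(sys.argv)>4 else "")
E
python3 go.py .55 -.046 .26 -4.2
```

```text
time: 3.02
eef_pos: [0.3372, -0.411, 0.2354]
tcp_rot: [0.733, 0.681, 0.001, -0.004]
contact_force: [-0.1, -0.1, 0.6]
opening: 0.401
finger_force: 0.0
t 3.02 q [-1.0746 -0.0305  1.9191 -0.0003  1.2607 -1.0009] pos [ 0.3372 -0.411   0.2354] F [-0.1468 -0.0689  0.5857] open 0.40070043543246936 0.0
ytool [ 0.9973 -0.0735 -0.0043] yaw -4.212285893219855 ztool [-0.0039  0.0066 -1.    ]
shift [ 0.3798  0.1853 -0.023 ] spin -0.012285893219854849
```

```bash
python3 -m handwheel '[[[0.034,0.036,0.0165,-0.0023,0],[0.034,0.036,0.0165,-0.0023,0],[0.034,0.036,0.0165,-0.0023,0],[0.034,0.036,0.0165,-0.0023,0],[0.034,0.036,0.0165,-0.0023,0],[0.034,0.036,0.0165,-0.0023,0],[0.034,0.036,0.0165,-0.0023,0],[0.034,0.036,0.0165,-0.0023,0],[0.034,0.036,0.0165,-0.0023,0],[0.034,0.036,0.0165,-0.0023,0],[0.034,0.01,0.01,0,0],[0.034,0,0,0,0]]]'; python3 - <<'E'
from h import *
np.set_printoptions(precision=4,suppress=True)
get_state()
im=viewer.read_camera("wrist");cv2.imwrite("pics/w1.png",im)
for n,z in (("drawer_handle",.128),("drawer_floor",.032),("sprocket_red",.092)):
    print(n,[(np.array(r["xy"])*[512,384],atz("wrist",np.array(r["xy"])*[512,384],z),r["confidence"]) for r in viewer.pinpoint("wrist",n)[:2]])
for r in viewer.outline_of("wrist","drawer_handle")[:1]:
    print(cv2.minAreaRect(np.argwhere(r["mask"])[:,::-1].astype(np.float32)),r["extent"])
E
python3 go.py .55 -.046 .109 -4.2
```

```text
time: 4.02
eef_pos: [0.5409, -0.0533, 0.2604]
tcp_rot: [0.733, 0.68, 0.001, -0.003]
contact_force: [0.0, 0.8, 0.1]
opening: 0.402
finger_force: 0.0
drawer_handle [(array([264.9088, 178.4832]), array([ 0.552 , -0.0485,  0.128 ]), 0.63)]
drawer_floor [(array([384.6144, 156.096 ]), array([ 0.7186, -0.0562,  0.032 ]), 0.75)]
sprocket_red [(array([402.2784, 202.7136]), array([ 0.7156, -0.1025,  0.092 ]), 0.58)]
((434.6664733886719, 36.46846389770508), (43.597232818603516, 62.15731430053711), 52.69605255126953) [0.7961, 0.0, 0.091, 0.1714]
t 4.27 q [-0.2947 -0.0268  1.8705  0.0049  1.3035 -0.2152] pos [ 0.5392 -0.057   0.2597] F [-0.4467  0.022   0.2045] open 0.39956226373052295 0.0
ytool [ 0.9967 -0.0807 -0.0045] yaw -4.629094846957843 ztool [-0.004   0.0062 -1.    ]
shift [0.011  0.0105 0.1507] spin -0.4290948469578426
```

View pics/w1.png

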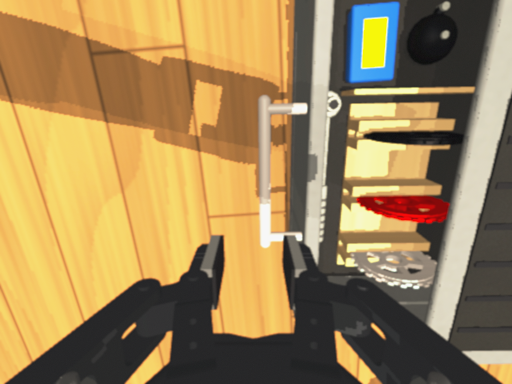

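The bar runs from (264,97) to (265,247), parallel to the fingers' faces, with the panel at column ~310. It agrees with the earlier fix to within a few mm. Now descending and gripping it.

```bash
python3 -m handwheel '[[[0.034,0.0024,0.0026,0.03,0.4],[0.034,0.0024,0.0026,0.03,0],[0.034,0.0024,0.0026,0.03,0],[0.034,0.0024,0.0026,0.03,0],[0.034,0.0024,0.0026,0.0307,0],[0.034,0,0,0,0],[0.0,0,0,0,0],[0,0,0,0,0],[0,0,0,0,0],[0,0,0,0,0]]]' 50;  python3 go.py .55 -.046 .109 -4.2
```

```text
time: 5.1
eef_pos: [0.5533, -0.0451, 0.1093]
tcp_rot: [0.737, 0.676, 0.0, -0.003]
contact_force: [0.5, -3.6, -2.3]
opening: 0.121
finger_force: 48.5
t 5.1 q [-0.2657  0.1605  1.9648  0.0041  1.0201 -0.1824] pos [ 0.5533 -0.0451  0.1093] F [ 0.5329 -3.5719 -2.3178] open 0.12105528894842893 48.54666352272034
ytool [ 0.9963 -0.0853 -0.0032] yaw -4.895886923731931 ztool [-0.0028  0.0044 -1.    ]
shift [-0.0012 -0.0032  0.0003] spin -0.6958869237319307
```

```bash
python3 -m handwheel '[[[0,0,-0.006,0,0],[0,0,-0.009,0,0],[0,0,-0.01,0,0],[0,0,-0.01,0,0],[0,0,-0.01,0,0],[0,0,-0.01,0,0],[0,0,-0.01,0,0],[0,0,-0.01,0,0],[0,0,-0.01,0,0],[0,0,-0.01,0,0],[0,0,-0.008,0,0],[0,0,0,0,0]]]' ;  python3 go.py .4435 -.036 .109 -4.2
```

```text
time: 6.1
eef_pos: [0.4486, -0.0393, 0.1093]
tcp_rot: [0.736, 0.677, -0.004, -0.001]
contact_force: [-4.7, -17.4, -3.1]
opening: 0.122
finger_force: 49.5
t 6.1 q [-0.3097 -0.073   2.2079 -0.0076  1.0119 -0.2235] pos [ 0.4486 -0.0393  0.1093] F [ -4.6669 -17.3816  -3.119 ] open 0.121664450670647 49.50473427772522
ytool [ 0.9966 -0.0821 -0.0065] yaw -4.710120925128861 ztool [-0.0069 -0.0046 -1.    ]
shift [ 0.0029 -0.0053  0.0003] spin -0.5101209251288612
```

```bash
python3 -m handwheel '[[[0,-0.001,-0.004,0,0],[0,-0.001,-0.004,0,0],[0,-0.001,-0.002,0,0],[0,0,0,0,0],[0,0,0,0,0]]]' ;  python3 go.py .4435 -.036 .109 -4.2
```

```text
time: 6.52
eef_pos: [0.4431, -0.039, 0.1094]
tcp_rot: [0.737, 0.676, 0.003, 0.002]
contact_force: [12.0, -6.9, -14.9]
opening: 0.119
finger_force: 49.3
t 6.52 q [-0.3188 -0.0945  2.2276  0.0044  1.0027 -0.2353] pos [ 0.4431 -0.039   0.1094] F [ 12.0366  -6.8843 -14.8627] open 0.11883433032167587 49.29778039455414
ytool [ 0.9963 -0.0858  0.0065] yaw -4.919309398566878 ztool [ 0.0067  0.0017 -1.    ]
shift [0.0031 0.0001 0.0004] spin -0.7193093985668781
```

The drawer has come to its stop: 110 mm of travel and the force has turned. Releasing and rising.

```bash
python3 -m handwheel '[[[0.034,0,0.003,0,0],[0.034,0,0,0,0],[0.034,0,0,0,0],[0.034,0,0,-0.03,0],[0.034,0,0,-0.04,0],[0.034,0,0,-0.04,0],[0.034,0,0,-0.04,0],[0.034,0,0.0,0,7],[0.034,0,0,0,7],[0.034,0,0,0,7],[0.034,0,0,0,7],[0.034,0,0,0,7]]]' ;python3 -m handwheel '[[[0.034,0,0.0,0,7],[0.034,0,0,0,7],[0.04,0,0,0,7],[0.05,0,0,0,7],[0.05,0,0,0,7],[0.05,0,0,0,7],[0.05,0,0,0,7],[0.05,0,0,0,5.3],[0.05,0,0,0,0]]]' ;  python3 go.py .607 -.093 .26 -94.2
```

```text
time: 7.52
eef_pos: [0.4436, -0.038, 0.26]
tcp_rot: [0.907, 0.42, -0.0, -0.004]
contact_force: [-0.1, -0.6, 0.1]
opening: 0.402
finger_force: 0.0
time: 8.27
eef_pos: [0.4437, -0.0381, 0.2598]
tcp_rot: [0.999, -0.038, -0.002, -0.003]
contact_force: [0.3, -0.3, -0.5]
opening: 0.586
finger_force: 0.0
t 8.27 q [-0.3173 -0.2641  2.0799  0.0056  1.3312  1.3275] pos [ 0.4437 -0.0381  0.2598] F [ 0.2756 -0.3322 -0.501 ] open 0.5862074895586383 0.0
ytool [-0.0752 -0.9971 -0.0066] yaw -94.31385861284154 ztool [-0.0035  0.0069 -1.    ]
shift [ 0.167   0.0425 -0.0012] spin -0.11385861284153975
```

```bash
python3 -m handwheel '[[[0.05,0.033,0.0085,0,0],[0.05,0.033,0.0085,0,0],[0.05,0.033,0.0085,0,0],[0.05,0.033,0.0085,0,0],[0.05,0.033,0.0085,0,0],[0.05,0,0,0,0],[0.05,0,0,0,0]]]'; python3 - <<'E'
from h import *
np.set_printoptions(precision=4,suppress=True)
im=viewer.read_camera("wrist");cv2.imwrite("pics/w2.png",im)
for n,z in (("drawer_handle",.128),("drawer_floor",.032),("sprocket_red",.092),("sprocket_silver",.092),("sprocket_black",.092)):
    print(n,[(np.array(r["xy"])*[512,384],atz("wrist",np.array(r["xy"])*[512,384],z),r["confidence"]) for r in viewer.pinpoint("wrist",n)[:2]])
im=viewer.read_camera("top");cv2.imwrite("pics/t2.png",im)
for n,z in (("sprocket_red",.092),):
    print(n,[(np.array(r["xy"])*[512,384],atz("top",np.array(r["xy"])*[512,384],z),r["confidence"]) for r in viewer.pinpoint("top",n)[:2]])
for r in viewer.outline_of("wrist","sprocket_red")[:1]:
    m=r["mask"].astype(np.uint8);print(cv2.minAreaRect(np.argwhere(m)[:,::-1].astype(np.float32)))
    P=np.argwhere(m)
    for c in np.unique(P[:,1])[::12]: print(c,P[P[:,1]==c,0].min(),P[P[:,1]==c,0].max())
E
python3 go.py .607 -.093 .101 -94.2
```

```text
time: 8.85
eef_pos: [0.6059, -0.0932, 0.2573]
tcp_rot: [0.999, -0.036, -0.003, -0.004]
contact_force: [-0.7, 0.2, -0.3]
opening: 0.587
finger_force: 0.0
drawer_handle [(array([220.8768, 312.3072]), array([ 0.4439, -0.0389,  0.128 ]), 0.91)]
drawer_floor [(array([226.6112, 164.3904]), array([ 0.608 , -0.0537,  0.032 ]), 0.78), (array([118.9888, 145.1904]), array([0.6448, 0.0886, 0.032 ]), 0.63)]
sprocket_red [(array([254.9248, 173.4912]), array([ 0.6076, -0.0928,  0.092 ]), 0.88)]
sprocket_silver []
sprocket_black [(array([188.8256, 173.4912]), array([ 0.6134, -0.0158,  0.092 ]), 0.86)]
sprocket_red [(array([327.0144, 194.6112]), array([ 0.606 , -0.0981,  0.092 ]), 0.61)]
((257.5, 174.0), (90.0, 9.0), 90.0)
253 135 185
t 9.3 q [-0.3197  0.1307  1.7069  0.0052  1.3082  1.323 ] pos [ 0.6051 -0.0927  0.2594] F [-0.2992  0.303   0.2407] open 0.5805406343015277 0.0
ytool [-0.0733 -0.9973 -0.0059] yaw -94.20200262441544 ztool [-0.0023  0.0061 -1.    ]
shift [0.0024 0.0011 0.1584] spin -0.0020026244154394135
```

View pics/w2.png

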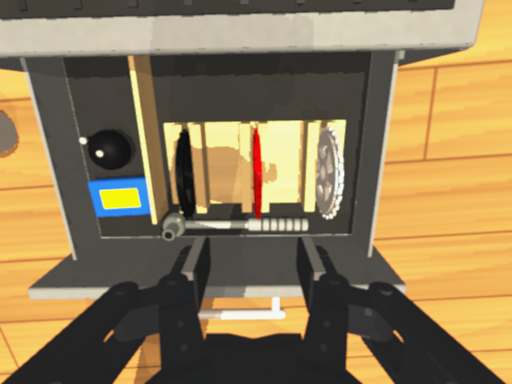

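Red is edge-on at column 257 (rows 128–219) between black (185) and silver (330). Its fix at (0.608, -0.093) matches the prediction, and the handle's position confirms the drawer is out. Descending to grip it.

```bash
python3 -m handwheel '[[[0.05,0.0024,0,0.03,0],[0.05,0,0,0.03,0],[0.05,0,0,0.03,0],[0.05,0,0,0.03,0],[0.05,0,0,0.025,0],[0.05,0,0,0.015,0],[0.05,0,0,0,0],[0,0,0,0,0],[0,0,0,0,0],[0,0,0,0,0],[0,0,0,0,0],[0,0,0,0,0]]]' 70; python3 go.py .607 -.093 .33 -94.2
```

```text
time: 10.3
eef_pos: [0.6087, -0.0929, 0.1011]
tcp_rot: [0.999, -0.037, 0.0, -0.002]
contact_force: [-1.0, -0.9, 4.5]
opening: 0.072
finger_force: 68.4
t 10.3 q [-0.3178  0.2938  1.821   0.0051  1.0276  1.3239] pos [ 0.6087 -0.0929  0.1011] F [-1.0051 -0.9235  4.5199] open 0.07199179364451017 68.40785264968872
ytool [-0.0734 -0.9973 -0.0044] yaw -94.2121358682366 ztool [ 0.0005  0.0044 -1.    ]
shift [-0.0017 -0.0008 -0.2289] spin -0.012135868236597958
```

```bash
python3 -m handwheel '[[[0,0,0,-0.01,0],[0,0,0,-0.02,0],[0,0,0,-0.03,0],[0,0,0,-0.035,0],[0,0,0,-0.035,0],[0,0,0,-0.035,0],[0,0,0,-0.035,0],[0,0,0,-0.03,0],[0,0,0,0,0]]]'; python3 -m handwheel '[[[0,0,0,0,6],[0,0,0,0,7],[0,0,0,0,7],[0,0,0,0,7],[0,0,0,0,7],[0,0,0,0,7],[0,0,0,0,7],[0,0,0,0,7],[0,0,0,0,7],[0,0,0,0,7],[0,0,0,0,7],[0,0,0,0,4]]]';python3 go.py .607 -.093 .33 -94.2
```

```text
time: 11.05
eef_pos: [0.6104, -0.094, 0.3387]
tcp_rot: [0.999, -0.037, 0.005, -0.001]
contact_force: [1.2, 0.3, 0.6]
opening: 0.077
finger_force: 68.5
time: 12.05
eef_pos: [0.6075, -0.0931, 0.3276]
tcp_rot: [0.74, -0.673, -0.004, -0.001]
contact_force: [0.5, -0.2, -1.1]
opening: 0.074
finger_force: 68.5
t 12.05 q [-0.3193  0.1006  1.617   0.0057  1.4313  2.7259] pos [ 0.6075 -0.0931  0.3276] F [ 0.5274 -0.1913 -1.0709] open 0.07356466333280917 68.48262190818787
ytool [-0.9954 -0.0954  0.0044] yaw -174.52471535168272 ztool [-0.0052  0.0076 -1.    ]
shift [-0.0002  0.0005 -0.0024] spin -80.32471535168271
```

```bash
python3 -m handwheel '[[[0,0,0,0,3],[0,0,0,0,3],[0,0,0,0,3],[0,0,0,0,5],[0,0,0,0,5],[0,0,0,0,5],[0,0,0,0,0]]]';python3 go.py .607 -.093 .33 -94.2
```

```text
time: 12.63
eef_pos: [0.5738, -0.1683, 0.3234]
tcp_rot: [-0.635, 0.771, 0.019, 0.031]
contact_force: [-0.3, -0.0, -0.8]
opening: 0.07
finger_force: 68.4
t 12.63 q [-0.4856  0.06    1.6689  0.0733  1.4237  2.8375] pos [ 0.5738 -0.1683  0.3234] F [-0.277  -0.0308 -0.8102] open 0.06975323864834014 68.41764450073242
ytool [-0.9814  0.1919 -0.0108] yaw 168.935511874999 ztool [ 0.0245  0.069  -0.9973]
shift [-0.0805 -0.0182 -0.0006] spin 263.135511874999
```

Pushing against the wrist-roll limit tilts the tool toward +y, which is the lean I need. Continuing.

```bash
python3 -m handwheel '[[[0,-0.02,0,0,5],[0,-0.02,0,0,5],[0,-0.02,0,0,5],[0,-0.02,0,0,5],[0,-0.02,0,0,5],[0,-0.02,0,0,5],[0,0,0,0,0]]]';python3 go.py .607 -.093 .33 -94.2
```

```text
time: 13.22
eef_pos: [0.5042, -0.2046, 0.3078]
tcp_rot: [-0.539, 0.833, 0.053, 0.107]
contact_force: [0.2, -0.0, -1.3]
opening: 0.074
finger_force: 68.5
t 13.22 q [-0.6831 -0.0642  1.8324  0.2407  1.414   2.8377] pos [ 0.5042 -0.2046  0.3078] F [ 0.2133 -0.0141 -1.2908] open 0.07368875622366756 68.47990393638611
ytool [-0.9107  0.4123 -0.027 ] yaw 155.6426969721587 ztool [ 0.1214  0.2047 -0.9713]
shift [-0.1449 -0.0482  0.0137] spin 249.8426969721587
```

```bash
python3 -m handwheel '[[[0,-0.035,-0.012,0,1],[0,-0.035,-0.012,0,1],[0,-0.035,-0.012,0,1],[0,-0.035,-0.012,0,1],[0,-0.035,-0.012,0,1],[0,-0.035,-0.012,0,1],[0,0,0,0,0]]]';python3 go.py .56 -.05 .33 -94.2
```

```text
time: 13.8
eef_pos: [0.5784, -0.1414, 0.3333]
tcp_rot: [-0.576, 0.798, 0.064, 0.166]
contact_force: [-0.4, -0.6, -0.8]
opening: 0.079
finger_force: 68.5
t 13.8 q [-0.5618  0.006   1.7337  0.3637  1.4075  2.8384] pos [ 0.5784 -0.1414  0.3333] F [-0.4331 -0.646  -0.7597] open 0.07893434129632816 68.54480266571045
ytool [-0.9406  0.3275 -0.0893] yaw 160.80219454273904 ztool [ 0.1914  0.2943 -0.9364]
shift [-0.0758  0.0476  0.0264] spin 255.00219454273906
```

```bash
python3 -m handwheel '[[[0,-0.035,0.012,0.01,0],[0,-0.035,0.012,0.01,0],[0,-0.035,0.012,0.01,0],[0,-0.035,0.012,0.01,0],[0,-0.035,0.012,0.01,0],[0,-0.035,0.012,0.01,0],[0,0,0,0,0]]]';python3 go.py .56 -.05 .33 -94.2
```

```text
time: 14.38
eef_pos: [0.532, 0.012, 0.3078]
tcp_rot: [-0.623, 0.75, 0.073, 0.209]
contact_force: [0.9, 0.1, -0.7]
opening: 0.074
finger_force: 68.5
t 14.38 q [-0.3771 -0.1868  1.9738  0.457   1.3046  2.8384] pos [0.532  0.012  0.3078] F [ 0.9422  0.0754 -0.6999] open 0.07429121252418217 68.537278175354
ytool [-0.9652  0.2133 -0.1513] yaw 167.5411971233648 ztool [ 0.223   0.3696 -0.902 ]
shift [ 0.0433 -0.0436 -0.0367] spin 261.7411971233648
```

Tilt is now about 25°. Next I measure the ring-light camera's axis closely.

```bash
python3 - <<'E'
from h import *
np.set_printoptions(precision=4,suppress=True)
out=[]
for c,(x,y,w,h) in (("top",(50,170,130,110)),("scene",(200,50,130,110))):
    im=viewer.read_camera(c);cv2.imwrite(f"pics/raw_{c}.png",im)
    for n in ("camera_head","camera_stand"):
        print(c,n,[(np.array(r["xy"])*[512,384],round(r["confidence"],2)) for r in viewer.pinpoint(c,n)[:2]])
    r=viewer.outline_of(c,"camera_head")
    m=np.zeros((384,512),np.uint8)
    if r: m=r[0]["mask"].astype(np.uint8);print(c,cv2.minAreaRect(np.argwhere(m)[:,::-1].astype(np.float32)),r[0]["confidence"])
    cr=im[y:y+h,x:x+w].copy()
    out.append(cv2.resize(cr,(390,330),interpolation=cv2.INTER_CUBIC))
cv2.imwrite("pics/cam.png",np.hstack(out))
E
```

```text
top camera_head [(array([131.2768, 217.1136]), 0.89)]
top camera_stand [(array([137.0112, 239.5008]), 0.62), (array([356.4032, 193.8048]), 0.59)]
top ((107.31573486328125, 218.41702270507812), (38.223697662353516, 65.06489562988281), 88.8982925415039) 0.86
scene camera_head [(array([242.4832,  98.4192]), 0.79)]
scene camera_stand [(array([237.5168, 154.0992]), 0.66)]
scene ((239.0, 82.5), (45.0, 28.0), 90.0) 0.91
```

View pics/cam.png

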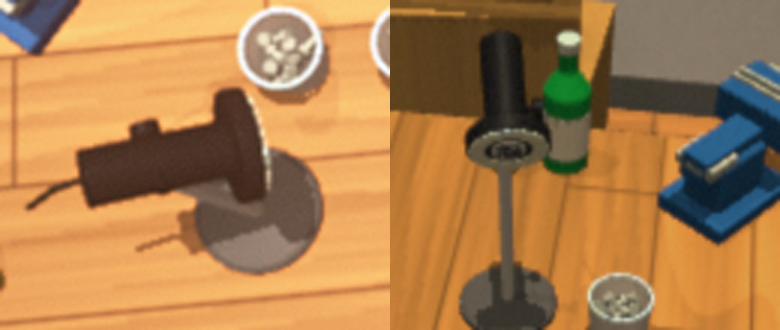

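```bash
python3 - <<'E'
from h import *
np.set_printoptions(precision=4,suppress=True)
L={"top":(134.5,217.3),"scene":(240.3,99.4)};B={"top":(78.3,229.3),"scene":(237,62.7)};F={"top":(136,240.7),"scene":(239.3,149.3)}
lens=tri([ray(c,L[c]) for c in L]);back=tri([ray(c,B[c]) for c in B]);ft=tri([ray(c,F[c]) for c in F])
print("lens",lens,"back",back,"foot",ft,[atz(c,F[c],0.005) for c in F],[atz(c,L[c],.29) for c in L])
n=[np.cross(ray(c,L[c])[1],ray(c,B[c])[1]) for c in L]
d=np.cross(*n);d/=np.linalg.norm(d);print("axis",d,"elev",np.degrees(np.arcsin(d[2])),"yaw",np.degrees(np.arctan2(d[1],d[0])))
# single-view solve with elevation 25 known
from scipy.optimize import brentq
for c in L:
    l=atz(c,L[c],.29)
    g=lambda s:np.linalg.norm((atz(c,B[c],.29+s*np.sin(.4363))-l)[:2])-s*np.cos(.4363)
    try:
        s=brentq(g,.05,.3);v=l-atz(c,B[c],.29+s*np.sin(.4363));print(c,s,v/np.linalg.norm(v),"yaw",np.degrees(np.arctan2(v[1],v[0])))
    except Exception as e: print(c,e,g(.05),g(.3))
E
```

```text
lens [0.5608 0.3637 0.2934] back [0.5375 0.4641 0.3456] foot [0.542  0.438  0.0106] [array([0.5403, 0.4385, 0.005 ]), array([0.5432, 0.4448, 0.005 ])] [array([0.559 , 0.3636, 0.29  ]), array([0.5623, 0.3697, 0.29  ])]
axis [-0.2033  0.8454  0.4939] elev 29.59614749865357 yaw 103.52154860417613
top 0.11560835109690087 [ 0.1937 -0.8854 -0.4226] yaw -77.65730050236759
scene 0.1185139464574785 [ 0.2067 -0.8824 -0.4226] yaw -76.81902809726698
```

Camera sight direction: yaw ≈ -77° (foot and barrel agree), lens at (0.5605, 0.365, 0.29). The target centre is therefore (0.591, 0.2325, 0.227). About 6° more tilt is needed.

```bash
python3 -m handwheel '[[[0,-0.033,-0.004,0.0156,3],[0,-0.033,-0.004,0.0156,3],[0,-0.033,-0.004,0.0156,3],[0,-0.033,-0.004,0.0156,3],[0,-0.033,-0.004,0.0156,3],[0,0,0,0,0]]]'; cat >> h.py <<'E'
LENS=np.array([.5605,.365,.29]); D=np.array([np.cos(np.radians(25))*np.cos(np.radians(-77)),np.cos(np.radians(25))*np.sin(np.radians(-77)),-np.sin(np.radians(25))])
E
cat > fin.py <<'E'
from h import *
np.set_printoptions(precision=4,suppress=True)
s=get_state();M=R.from_quat(s["tcp_rot"]).as_matrix()
C=LENS+.15*D; c=np.array([0,0,.0095])  # sprocket centre in tool frame
n=M.T@(-D)  # wanted normal in tool frame; bring tool -y... onto it
print("t",s["time"],"q",s["qpos"],"pos",s["eef_pos"],"F",s["contact_force"],"grip",s["opening"],s["finger_force"])
print("M",M.round(3).tolist())
print("z.n deg",np.degrees(np.arcsin(n[2])),"spin for +y",np.degrees(np.arctan2(-n[0],n[1])),"for -y",np.degrees(np.arctan2(n[0],-n[1])))
print("shift centre->target (tool)",M.T@(C-s["eef_pos"])-c,"centre now",M@c+s["eef_pos"],"target",C)
E
python3 fin.py
```

```text
time: 15.28
eef_pos: [0.5679, 0.0719, 0.244]
tcp_rot: [-0.58, 0.759, 0.117, 0.271]
contact_force: [-0.1, 0.8, -1.2]
opening: 0.071
finger_force: 68.6
t 15.2833 q [-0.3039 -0.0724  2.0249  0.6521  1.1432  2.8384] pos [0.5679 0.0719 0.244 ] F [-0.1452  0.7858 -1.1832] grip 0.07091201654068859 68.56263041496277
M [[-0.18, -0.944, 0.275], [-0.817, 0.299, 0.492], [-0.547, -0.137, -0.826]]
z.n deg 1.7040997869390548 spin for +y 66.47516406705441 for -y -113.52483593294559
shift centre->target (tool) [-0.1259  0.0285  0.0903] centre now [0.5705 0.0766 0.2361] target [0.5911 0.2325 0.2266]
```

```bash
python3 -m handwheel '[[[0,0,0,0,-4],[0,0,0,0,-7],[0,0,0,0,-7],[0,0,0,0,-7],[0,0,0,0,-7],[0,0,0,0,-7],[0,0,0,0,-7],[0,0,0,0,-7],[0,0,0,0,-7],[0,0,0,0,-7],[0,0,0,0,-7],[0,0,0,0,-7]]]' >/dev/null; python3 -m handwheel '[[[0,0,0,0,-7],[0,0,0,0,-7],[0,0,0,0,-7],[0,0,0,0,-7],[0,0,0,0,-4],[0,0,0,0,0]]]'; python3 fin.py
```

```text
time: 16.78
eef_pos: [0.5694, 0.07, 0.2487]
tcp_rot: [0.953, 0.066, 0.165, -0.245]
contact_force: [-0.4, 0.3, -1.5]
opening: 0.07
finger_force: 68.7
t 16.7833 q [-0.3061 -0.0772  2.0205  0.6503  1.1445  0.865 ] pos [0.5694 0.07   0.2487] F [-0.3873  0.3266 -1.4533] grip 0.07020940558253941 68.66433262825012
M [[0.937, 0.207, 0.282], [0.046, -0.871, 0.489], [0.347, -0.445, -0.825]]
z.n deg 1.465452001556758 spin for +y 179.7609327354348 for -y -0.2390672645651877
shift centre->target (tool) [ 0.0201 -0.1272  0.0943] centre now [0.5721 0.0747 0.2408] target [0.5911 0.2325 0.2266]
```

```bash
python3 -m handwheel '[[[0,0.003,-0.018,0.013,0],[0,0.003,-0.018,0.013,0],[0,0.003,-0.018,0.013,0],[0,0.003,-0.018,0.013,0],[0,0.003,-0.018,0.013,0],[0,0.003,-0.018,0.013,0],[0,0.002,-0.011,0.01,0],[0,0,-0.008,0.006,0],[0,0,0,0,0],[0,0,0,0,0]]]'; python3 fin.py; python3 - <<'E'
from h import *
np.set_printoptions(precision=4,suppress=True)
o=[];rs=[]
for c in ("scene","top"):
    im=viewer.read_camera(c);p=[]
    for n in ("sprocket_red","camera_head"):
        r=viewer.pinpoint(c,n)[:2]; print(c,n,[(np.array(x["xy"])*[512,384],x["confidence"]) for x in r])
        if n=="sprocket_red" and r: rs.append(ray(c,np.array(r[0]["xy"])*[512,384]))
    r=viewer.outline_of(c,"sprocket_red")
    if r: print(c,"mask",r[0]["confidence"],np.array(r[0]["extent"])*[512,384,512,384],cv2.minAreaRect(np.argwhere(r[0]["mask"])[:,::-1].astype(np.float32)))
    o.append(im)
if len(rs)==2: print("tri",tri(rs))
cv2.imwrite("pics/f1.png",np.hstack([cv2.resize(o[0][40:240,150:340],(390,410)),cv2.resize(o[1][130:330,90:280],(390,410))]))
E
```

```text
time: 17.62
eef_pos: [0.588, 0.2283, 0.234]
tcp_rot: [0.953, 0.066, 0.164, -0.246]
contact_force: [0.3, -0.3, -0.4]
opening: 0.069
finger_force: 68.7
t 17.6167 q [0.0102 0.0013 1.9727 0.6451 0.9441 1.115 ] pos [0.588  0.2283 0.234 ] F [ 0.3306 -0.3209 -0.4403] grip 0.06857033082773764 68.65794897079468
M [[0.938, 0.206, 0.281], [0.045, -0.871, 0.49], [0.345, -0.447, -0.825]]
z.n deg 1.525759830448061 spin for +y 179.66078839323856 for -y -0.33921160676144746
shift centre->target (tool) [ 0.0006  0.0002 -0.0005] centre now [0.5906 0.233  0.2261] target [0.5911 0.2325 0.2266]
scene sprocket_red []
scene camera_head [(array([241.5104, 100.1088]), 0.86), (array([207.5136, 273.2928]), 0.74)]
scene mask 0.67 [241.408  143.1936  22.1184  10.0992] ((251.5, 148.5), (11.0, 19.0), 90.0)
top sprocket_red [(array([197.2224, 203.2128]), 0.85)]
top camera_head [(array([135.2192, 220.1088]), 0.92)]
top mask 0.53 [187.2896 181.9008  17.408   42.8928] ((196.8443145751953, 202.07525634765625), (42.4561653137207, 16.937057495117188), 87.39744567871094)
```

View pics/f1.png

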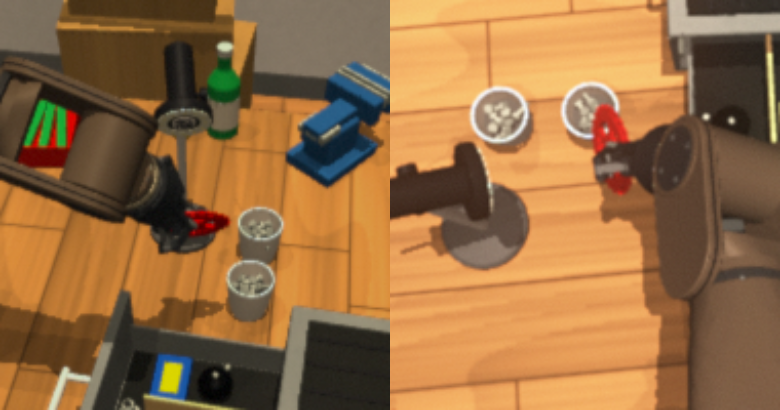

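The picture shows the red disc (top view around (612,150) in the crop) opposite the ring light and square to it, with the cups untouched. I'll check its centre by reprojecting it.

```bash
python3 - <<'E'
from h import *
np.set_printoptions(precision=3,suppress=True)
s=get_state();M=R.from_quat(s["tcp_rot"]).as_matrix()
def proj(c,X):
    p=viewer.camera_params(c);A=R.from_quat(p["attitude"]).as_matrix();v=(np.atleast_2d(X)-p["xyz"])@A
    return np.c_[p["cx"],p["cy"]]+K(p)[0,0]*np.c_[v[:,0],-v[:,1]]/-v[:,2:]
a=np.linspace(0,2*np.pi,100)[:,None]
for dz in (0.0,.0095,.02,.03):
  C=s["eef_pos"]+M@[0,0,dz]
  rim=C+.0525*(np.cos(a)*M[:,0]+np.sin(a)*M[:,2])
  q=proj("top",rim);print("dz",dz,"top extent",q.min(0),q.max(0),"centre",proj("top",C))
im=viewer.read_camera("top");g=im.astype(int);m=(g[...,2]>90)&(g[...,2]>2.5*g[...,1])&(g[...,2]>2.5*g[...,0])
P=np.argwhere(m[160:240,170:225])[:,::-1]+[170,160];print("red extent",P.min(0),P.max(0),len(P))
m2=np.array([np.round(s["time"],2)]);print(m2,get_state()["eef_pos"],get_state()["dq"])
E
```

```text
dz 0.0 top extent [189.714 180.737] [209.208 225.057] centre [[199.067 202.98 ]]
dz 0.0095 top extent [188.213 180.572] [207.414 224.528] centre [[197.429 202.632]]
dz 0.02 top extent [186.582 180.392] [205.467 223.952] centre [[195.65  202.254]]
dz 0.03 top extent [185.054 180.224] [203.646 223.414] centre [[193.986 201.9  ]]
red extent [189 181] [206 224] 324
[18.02] [0.588 0.228 0.234] [ 0.003 -0.001  0.001  0.001  0.001  0.001]
```

```bash
python3 - <<'E'
from h import *
np.set_printoptions(precision=3,suppress=True)
viewer.read_camera("scene")
for n,z in (("drawer_handle",.128),("sprocket_silver",.092),("sprocket_black",.092),("wrench",.04),("patch_tin",.04),("bell",.04)):
    print(n,[(atz("scene",np.array(r["xy"])*[512,384],z),round(r["confidence"],2)) for r in viewer.pinpoint("scene",n)[:1]])
s=get_state();print(s["eef_pos"],s["opening"],s["finger_force"],s["contact_force"]);print(sign_off())
E
```

```text
drawer_handle [(array([ 0.444, -0.036,  0.128]), 0.62)]
sprocket_silver []
sprocket_black [(array([ 0.618, -0.022,  0.092]), 0.62)]
wrench [(array([ 0.528, -0.068,  0.04 ]), 0.87)]
patch_tin [(array([0.58 , 0.086, 0.04 ]), 0.61)]
bell [(array([0.642, 0.076, 0.04 ]), 0.76)]
[0.588 0.229 0.234] 0.07469774615753025 68.65704417228699 [ 0.183 -0.105 -0.812]
the job is handed in; nothing more can be done
None
```

Job handed in at about 18 s: the drawer is fully out, and the gripper alone holds the red sprocket steady 15 cm in front of the lens, about 1.5° off square by my measurement. The last look did not detect the silver sprocket, and during an early reach test joint 3 read 2.484 (stated limit 2.48) with a brief wrist force of about 76 N.

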